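# Gauge the autoclaved centrifuge bottles

### The arm

A 6-joint arm with a two-finger parallel gripper is mounted at the origin on the work surface. World frame = base frame: x ahead of the robot, y to its left, z up, the work surface at z = 0. Lengths are in m, angles in rad, forces in N, time in s.
With the tool pointing down it reaches from about 0.275 to 0.725 m from the base axis. Payload 5.6 kg.
Tool frame: the origin (TCP) lies on the mounting face of the last link; the fingertips stand 173 mm ahead of it and the grasp point (between the pads) lies 155 mm ahead of it; z points along the fingers, y is the direction in which the jaws open and shut (so a half turn about z gives the same grasp; the last joint's range is limited). The gripper opens to 85 mm and grips with 20 to 120 N. Pads are 22 mm wide; open, the fingers measure 114 mm over their backs; the gripper's body (76 mm by 85 mm) begins 54 mm behind the grasp point. The pads swing forward as they close: fully open they stand 13 mm farther back than shut.
Start: joints at [1.397, 0.255, 0.108, 0, -1.424, -0.285], TCP at [0.244, 0.493, 0.405] pointing down, gripper open.
Joint ranges: [-2.95, 2.95], [-1.21, 1.97], [-1.09, 1.5], [-2.87, 1.71], [-2.94, -0.07], [-3.05, 3.05]. Speed limits (rad/s): [2.57, 2.57, 3.14, 3.14, 3.14, 3.14].

### API

Orientations are given as a rotation vector (axis times angle).
In Python, from workcell import ctrl, grab_frame, order, spot_in, regions_of, mark_of gives the robot as it stands.
- The arm moves only by the shell command python3 -m pendant 'ROWS' [FORCE]. ROWS is JSON, a list of rows, each a list of 7 numbers: the shift along the tool's x, y, z in cm, then the turn, a rotation vector about the tool's x, y, z in degrees, then the closure, from 0 (fully open) to 1 (shut). A call has exactly 5 rows; each row shifts and turns the commanded pose from where the row before left it, along the tool's axes as they then stand; what a row does not reach is not made up. A row lasts 1/10 s, in which the tool goes at most 50 mm and 8.59 degrees, less where a joint would pass 70% of its speed; a pose out of reach is approached as far as the arm can. A call with a gripper value outside its range is refused whole. The fingers move at their own pace and stop on an object; FORCE is the grip in N (left out, the last holds). Time passes only in rows, so rows that do not move let the fingers close, or fill a call up. It gives the time, the measured TCP pose, the force and the opening at its end, in the units of the state.
- ctrl.get_state(): the state, without advancing time (a new reading comes with each control period).
- grab_frame(name): name is "side" or "top"; returns a dict with "frame" (400x640x3 uint8, blue, green, red), "intrinsics" (3x3 intrinsics, pixels), "R" (3x3) and "t" (3): a world point X has camera coordinates R X + t. Camera axes: x right, y down, z forward; pixel columns grow to the right and rows downward; lengths in m; the calibration is good to about 2 mm. A picture is of the moment at which its call begins. There is no depth.
- order.job_done(): hands the job in, once; it reports no verdict.
Trained networks look in a picture, given as the dict that the camera call returned (one of the last four; its "shot" number tells which), for a name from the list of things; names that differ only in an ending like _2 or _b are one class to them, and where a whole thing is asked for, a point or a joint stands for the part that bears it (a point fixed in the world has none). Each returns a list of dicts, best first, with "confidence" (0 to 1); they miss things now and then, are a little off and sometimes report something else, mostly with a low value. They report only what shows in the picture. A call takes as long as a camera call. They do not tell look-alikes from the thing itself.
- spot_in(query, picture): "location" ([x, y, z] in m, in the coordinates of the camera as it stood for that picture, good to about 4 mm: the middle of the surface that is visible of it).
- regions_of(query, picture): "mask" (400x640 bool, what is visible of it).
- mark_of(query, picture): "location" ([x, y, z] in m, in the coordinates of the camera as it stood for that picture, good to about 4 mm: a listed point, or the origin of a listed thing).
The state is a dict: "time": time; "joint_positions": joint angles; "joint_vel": joint speeds; "joint_efforts": joint torques, N m; "position": TCP position; "eef_rot": TCP orientation; "force": force on the tool from outside, world axes, zero at the start; "wrist_torque": the same for the moment, N m; "finger_gap": finger opening in m.
Only numpy, scipy, OpenCV 4.12 (cv2) and the standard library are available. Lean on these libraries where they do the work, as an engineer would, in place of code of your own. Each camera call takes 0.05 s, during which the arm holds its last target.

### The job

These two centrifuge bottles have been through the autoclave and may have swollen: try each in the go gauge by sliding it, standing on the bench, into the flared end. One that fits is slid right through, clear of the jaws, and left standing in the lane behind them, never lifted over; one that sticks must not be forced: take it out and stand it upright in the grey discard tray. Don't knock a bottle over, and leave the other things on the bench alone.

Things in the scene. Friction and masses are not known exactly. Their poses are not given: they have to be found in the camera images.
- gauge: go gauge fixed to the bench. Origin on the bench, mid-throat at the entry; x = direction of travel, z up. Two dark steel jaws 62.5 mm apart, 30 mm high, 14 mm thick, from x = 0 to 50 mm (feet reach 63 mm each side); cheeks as high flare out at 35 degrees from x = 0 back to -18 mm. Open on top; bottles stand on the bench all through. A swollen bottle stops with its axis at about x = -10 mm
- lane (a point): middle of the lane behind the jaws, on the bench, 127.5 mm past the gauge's origin; axes as the gauge's. Steel sides 74 mm apart and 25 mm high run from the jaws' end to a stop plate, 155 mm long: room for two bottles in a row
- bottle_a_mid (a point): white plastic centrifuge bottle, blue screw cap, standing, 93 mm tall, about 0.12 kg. Body 60 mm in diameter, or 66 mm (from 8 to 44 mm above the foot) if swollen; find out with the gauge which are. Body wall up to 54 mm above the foot, shoulder and neck above, cap 46 mm in diameter from 72 to 93 mm. Point: on its axis, half-way up (46.5 mm above the foot); z up along the axis
- bottle_b_mid (a point): white plastic centrifuge bottle, blue screw cap, standing, 93 mm tall, about 0.12 kg. Body 60 mm in diameter, or 66 mm (from 8 to 44 mm above the foot) if swollen; find out with the gauge which are. Body wall up to 54 mm above the foot, shoulder and neck above, cap 46 mm in diameter from 72 to 93 mm. Point: on its axis, half-way up (46.5 mm above the foot); z up along the axis
- tray: grey open discard tray beside the gauge, fixed, 130 x 130 mm outside, 40 mm high, walls and floor 4 mm. Origin under its centre, on the bench; x and y along its sides
- media_bottle: glass media bottle with a black cap, 56 mm in diameter, 105 mm tall, a bystander; origin under its centre
- tip_box: grey pipette-tip box, 85 x 122 x 55 mm, a bystander; origin under its centre
- beaker: glass beaker, 68 mm across, 90 mm tall, a bystander; origin under its centre
Things that resemble listed ones, but are neither listed nor needed, are in the scene too. What is shaped like the part that bears bottle_a_mid but purple or red is not meant.

How it is judged:
By the outcome, as a careful person would: the job done as asked, in the order asked, and still so for the second after the job is handed in, with the robot touching nothing.
It also fails if it takes over 67 s, if anything falls off the work surface, if the arm or the gripper's body presses on something with over 40 N, if the wrist force passes 120 N, or if a joint passes its speed limit or range.

## Working session

There is one attempt and no reset: what is moved stays moved. The work goes in short steps, Python scripts to look and compute and a shell command to move; the robot and the scene stay as the last step left them, time stands still between calls to the robot, and variables do not carry over. Pictures are saved under pics/ and viewed, and the job is handed in when it is done.

```bash
ls; mkdir -p pics; cat > h.py <<'E'
import numpy as np, cv2
from workcell import ctrl, grab_frame, order, spot_in, regions_of, mark_of
from scipy.spatial.transform import Rotation as Ro
def w(pic,loc): return pic["R"].T@(np.array(loc)-pic["t"])
def px(pic,X):
    c=pic["R"]@np.array(X)+pic["t"]; p=pic["intrinsics"]@c; return p[:2]/p[2]
def onplane(pic,u,v,z):
    d=pic["R"].T@np.linalg.solve(pic["intrinsics"],[u,v,1.0]); o=-pic["R"].T@pic["t"]
    return o+d*(z-o[2])/d[2]
E
python3 - <<'E'
from h import *
s=ctrl.get_state(); print(s["time"],s["position"],s["eef_rot"],s["finger_gap"],s["force"])
for n in("top","side"):
    p=grab_frame(n); cv2.imwrite(f"pics/{n}0.png",p["frame"])
    print(n,"cam",np.round(-p["R"].T@p["t"],3))
    for q in ["gauge","lane","bottle_a_mid","tray","media_bottle","tip_box","beaker"]:
        for d in mark_of(q,p): 
            W=w(p,d["location"]); print(q,round(d["confidence"],2),np.round(W,3),np.round(px(p,W)), [k for k in d if k not in("location","confidence")])
E
```

```text
pics
0.0 [0.2434554  0.49298376 0.40378257] [ 3.05741690e+00 -7.14072954e-01 -5.78774390e-04] 0.0856035166103818 [-0.47534398 -0.39959049  0.63085451]
top cam [0.547 0.039 0.953]
gauge 0.89 [0.463 0.001 0.   ] [341. 264.] []
lane 0.89 [ 0.441  0.132 -0.003] [288. 273.] []
bottle_a_mid 0.92 [ 0.684 -0.121  0.044] [393. 171.] []
bottle_a_mid 0.9 [ 0.636 -0.254  0.048] [451. 190.] []
bottle_a_mid 0.81 [ 0.566 -0.337  0.048] [489. 220.] []
tray 0.77 [ 0.602  0.137 -0.   ] [286. 207.] []
media_bottle 0.7 [ 0.813 -0.109  0.001] [384. 122.] []
tip_box 0.95 [ 0.718  0.326 -0.002] [211. 162.] []
beaker 0.94 [ 0.458  0.411 -0.003] [174. 267.] []
side cam [ 0.107 -0.605  0.544]
gauge 0.78 [ 0.466  0.004 -0.003] [287. 251.] []
gauge 0.68 [0.715 0.324 0.   ] [302. 172.] []
lane 0.65 [0.444 0.129 0.004] [253. 226.] []
bottle_a_mid 0.91 [ 0.633 -0.255  0.047] [427. 268.] []
bottle_a_mid 0.76 [ 0.567 -0.343  0.045] [441. 311.] []
bottle_a_mid 0.71 [ 0.686 -0.126  0.046] [398. 230.] []
bottle_a_mid 0.6 [ 0.741 -0.236  0.045] [453. 246.] []
bottle_a_mid 0.28 [ 0.45  -0.266  0.052] [361. 309.] []
tray 0.67 [0.6   0.134 0.   ] [304. 208.] []
media_bottle 0.66 [ 0.811 -0.113  0.005] [428. 225.] []
tip_box 0.79 [ 0.715  0.322 -0.002] [302. 173.] []
beaker 0.71 [0.459 0.412 0.002] [214. 181.] []
```

View pics/top0.png

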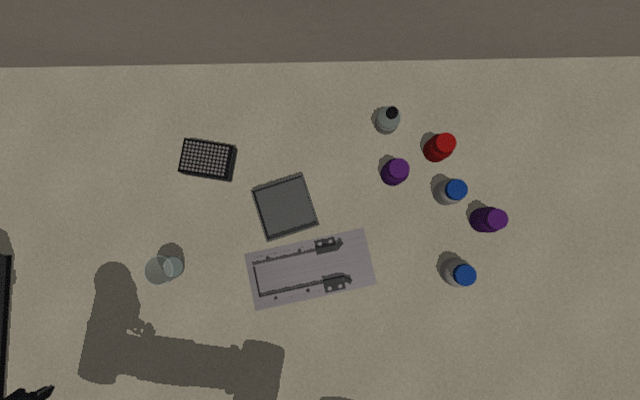

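View pics/side0.png

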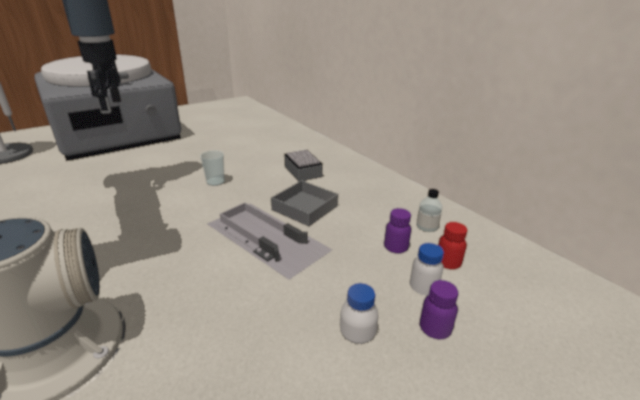

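```bash
python3 - <<'E'
from h import *
p=grab_frame("top"); f=p["frame"]
cv2.imwrite("pics/g1.png",cv2.resize(f[165:315,235:385],None,fx=4,fy=4,interpolation=cv2.INTER_CUBIC))
cv2.imwrite("pics/b1.png",cv2.resize(f[95:295,360:520],None,fx=3,fy=3,interpolation=cv2.INTER_CUBIC))
print(np.round(p["intrinsics"],1))
for q in ["bottle_a_mid"]:
    for d in mark_of(q,p): print(round(d["confidence"],2),np.round(w(p,d["location"]),3))
print([ (np.round(w(p,d["location"]),4),d["confidence"]) for q in("gauge","lane","tray") for d in mark_of(q,p)])
E
```

```text
[[387.9   0.  315.2]
 [  0.  387.9 196. ]
 [  0.    0.    1. ]]
0.77 [ 0.568 -0.337  0.045]
0.74 [ 0.636 -0.252  0.049]
0.64 [ 0.742 -0.235  0.046]
[(array([ 0.4397,  0.1319, -0.0033]), 0.74), (array([ 0.4662,  0.0031, -0.0011]), 0.7), (array([ 0.4427,  0.1299, -0.0012]), 0.55), (array([6.020e-01, 1.368e-01, 4.000e-04]), 0.94)]
```

View pics/g1.png

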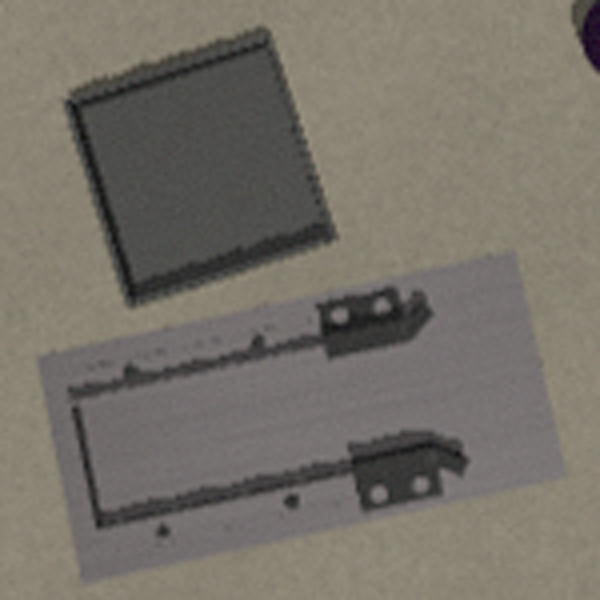

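View pics/b1.png

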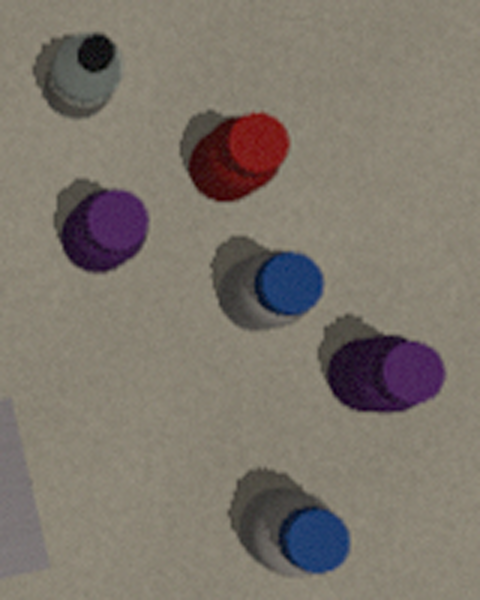

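White-with-blue-cap bottles at top px (456,190) and (464,274). Look-alikes I reject: purple (398,170) and (489,219), red (440,147), and the black-capped media bottle (390,117). Next I refine the gauge pose and the cap centres.

```bash
cat >> h.py <<'E'
def caps(p):
    hsv=cv2.cvtColor(p["frame"],cv2.COLOR_BGR2HSV); m=cv2.inRange(hsv,(100,130,60),(118,255,255))
    n,l,st,c=cv2.connectedComponentsWithStats(m); return [(c[i],st[i],(l==i)) for i in range(1,n) if st[i][4]>60]
def gT(g,pts):
    c,s=np.cos(g[2]),np.sin(g[2]); pts=np.array(pts,float)
    return np.c_[g[0]+c*pts[:,0]-s*pts[:,1], g[1]+s*pts[:,0]+c*pts[:,1], pts[:,2]]
E
python3 - <<'E'
from h import *
from scipy.optimize import minimize
P={n:grab_frame(n) for n in("top","side")}
# cap: model silhouettes as cylinder hull, match blue mask
def hull(p,x,y):
    a=np.linspace(0,2*np.pi,40); pts=[px(p,(x+.023*np.cos(t),y+.023*np.sin(t),z)) for z in(.072,.093) for t in a]
    return cv2.convexHull(np.float32(pts))
for n,p in P.items():
    for c,st,m in caps(p):
        X=onplane(p,*c,0.085); ys,xs=np.nonzero(m)
        def cost(v):
            h=hull(p,*v); M=cv2.moments(h); cc=np.array([M["m10"],M["m01"]])/M["m00"]; return ((cc-c)**2).sum()
        r=minimize(cost,X[:2],method="Nelder-Mead"); print(n,np.round(c,1),st[4],"axis",np.round(r.x,4))
# gauge overlay
p=P["top"]
t=np.tan(np.radians(35))*.018
for sname,g in(("m",(0.464,0.002,np.radians(99.75))),):
  for n,roi,k in(("top",(165,315,235,385),5),("side",(170,290,190,350),5)):
    p=P[n]; f=cv2.resize(p["frame"][roi[0]:roi[1],roi[2]:roi[3]],None,fx=k,fy=k,interpolation=cv2.INTER_CUBIC)
    for s in(1,-1):
      for L in([(0.05,s*.03125,.03),(0,s*.03125,.03),(-.018,s*(.03125+t),.03)],[(0.05,s*.03125,0),(0,s*.03125,0),(-.018,s*(.03125+t),0)],[(.05,s*.037,.025),(.205,s*.037,.025)],[(.205,-.037,.025),(.205,.037,.025)],[(.05,s*.063,0),(.0,s*.063,0)]):
        q=np.array([(px(p,X)-[roi[2],roi[0]]+.5)*k for X in gT(g,L)]).astype(int)
        cv2.polylines(f,[q.reshape(-1,1,2)],False,(0,255,255) if L[0][2]>0 else (0,255,0),1)
    cv2.imwrite(f"pics/ov_{n}.png",f)
E
```

```text
top [456.4 189.1] 330 axis [ 0.6351 -0.2537]
top [465.2 274.9] 345 axis [ 0.446  -0.2657]
side [430.3 253.5] 380 axis [ 0.6362 -0.2534]
side [361.3 296.6] 505 axis [ 0.4481 -0.2654]
```

View pics/ov_top.png

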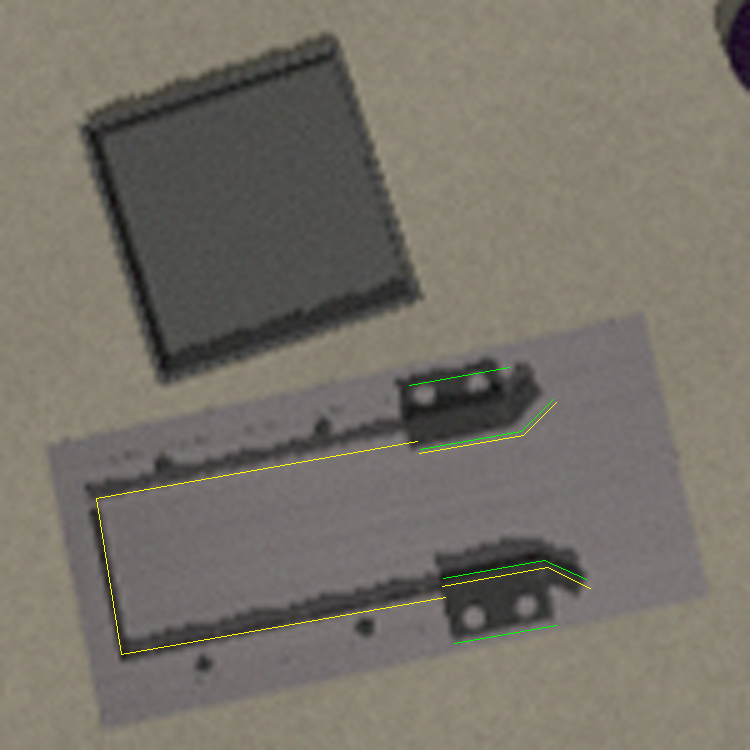

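View pics/ov_side.png

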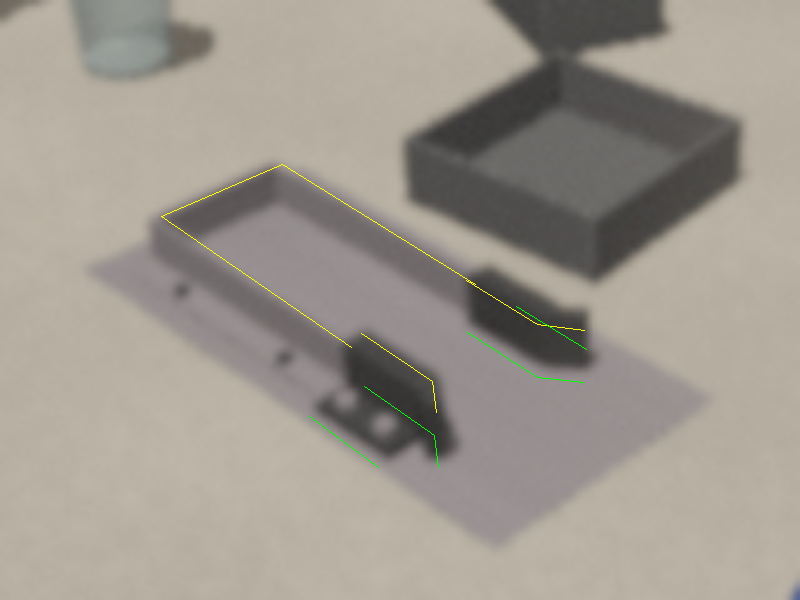

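```bash
cat > fit.py <<'E'
from h import *
from scipy.optimize import minimize
t35=np.tan(np.radians(35))*.018
def box(x0,x1,y0,y1,z0,z1): return [(x,y,z) for x in(x0,x1) for y in(y0,y1) for z in(z0,z1)]
def pieces():
    out=[]
    for s in(1,-1):
        out.append((box(0,.05,s*.03125,s*.04525,0,.03),1.0))
        out.append(([(x,s*y,z) for z in(0,.03) for x,y in((0,.03125),(0,.04525),(-.018,.03125+t35),(-.01,.045+t35))],1.0))
        out.append((box(0.003,.047,s*.045,s*.063,0,.004),.8))
        out.append((box(.05,.205,s*.037,s*.039,0,.025),.6))
    out.append((box(.205,.207,-.037,.037,0,.025),.6))
    return out
def tray(): 
    o=[]
    for s in(1,-1):
        o.append((box(-.065,.065,s*.061,s*.065,0,.04),1)); o.append((box(s*.061,s*.065,-.065,.065,0,.04),1))
    o.append((box(-.065,.065,-.065,.065,0,.004),.75)); return [o[4]]+o[:4]
def render(p,g,pcs,roi,k=4):
    im=np.zeros(((roi[1]-roi[0])*k,(roi[3]-roi[2])*k),np.float32)
    for pts,v in pcs:
        q=np.float32([(px(p,X)-[roi[2],roi[0]]+.5)*k for X in gT(g,pts)])
        h=cv2.convexHull(q); cv2.fillConvexPoly(im,np.round(h*16).astype(np.int32),float(v),shift=4)
    return cv2.GaussianBlur(cv2.resize(im,None,fx=1/k,fy=1/k,interpolation=cv2.INTER_AREA),(0,0),.9)
def fit(p,g0,pcs,pad=8):
    allp=np.array([px(p,X) for pts,_ in pcs for X in gT(g0,pts)])
    roi=[int(allp[:,1].min())-pad,int(allp[:,1].max())+pad,int(allp[:,0].min())-pad,int(allp[:,0].max())+pad]
    I=255-cv2.cvtColor(p["frame"],cv2.COLOR_BGR2GRAY)[roi[0]:roi[1],roi[2]:roi[3]].astype(np.float32)
    def cost(v):
        g=(g0[0]+v[0]*.01,g0[1]+v[1]*.01,g0[2]+v[2]*.05)
        return -np.corrcoef(render(p,g,pcs,roi).ravel(),I.ravel())[0,1]
    r=minimize(cost,[0,0,0],method="Nelder-Mead",options=dict(initial_simplex=[[0,0,0],[.5,0,0],[0,.5,0],[0,0,.5]],xatol=.01,fatol=1e-5))
    v=r.x; return np.array([g0[0]+v[0]*.01,g0[1]+v[1]*.01,np.degrees(g0[2]+v[2]*.05)]),r.fun
E
python3 - <<'E'
from fit import *
for n in("top","side"):
    p=grab_frame(n)
    print(n,"gauge",*[np.round(x,4) for x in fit(p,(0.464,0.002,np.radians(99.75)),pieces())])
    print(n,"tray",*[np.round(x,4) for x in fit(p,(0.602,0.136,np.radians(105)),tray())])
E
```

```text
top gauge [4.711000e-01 6.300000e-03 1.014466e+02] -0.7304
top tray [  0.6029   0.1374 107.8203] -0.9148
side gauge [4.682000e-01 5.600000e-03 1.025069e+02] -0.621
side tray [  0.6028   0.1379 107.6388] -0.7609
```

```bash
cat > ov.py <<'E'
from fit import *
def ov(name,p,roi,g,k=5):
    f=cv2.resize(p["frame"][roi[0]:roi[1],roi[2]:roi[3]],None,fx=k,fy=k,interpolation=cv2.INTER_CUBIC)
    for s in(1,-1):
      for L in([(0.05,s*.03125,.03),(0,s*.03125,.03),(-.018,s*(.03125+t35),.03)],[(0.05,s*.03125,0),(0,s*.03125,0),(-.018,s*(.03125+t35),0)],[(.05,s*.037,.025),(.205,s*.037,.025)],[(.05,s*.037,0),(.205,s*.037,0)],[(.205,-.037,.025),(.205,.037,.025)],[(.05,s*.063,0),(.0,s*.063,0)]):
        q=np.array([(px(p,X)-[roi[2],roi[0]]+.5)*k for X in gT(g,L)]).astype(int)
        cv2.polylines(f,[q.reshape(-1,1,2)],False,(0,255,255) if L[0][2]>0 else (0,255,0),1)
    cv2.imwrite(name,f)
E
python3 - <<'E'
from ov import *
ov("pics/ov2_top.png",grab_frame("top"),(220,315,240,385),(0.4706,0.006,np.radians(101.7)))
ov("pics/ov2_side.png",grab_frame("side"),(180,290,200,345),(0.4690,0.006,np.radians(101.7)))
E
```

```text
(no output)
```

View pics/ov2_top.png

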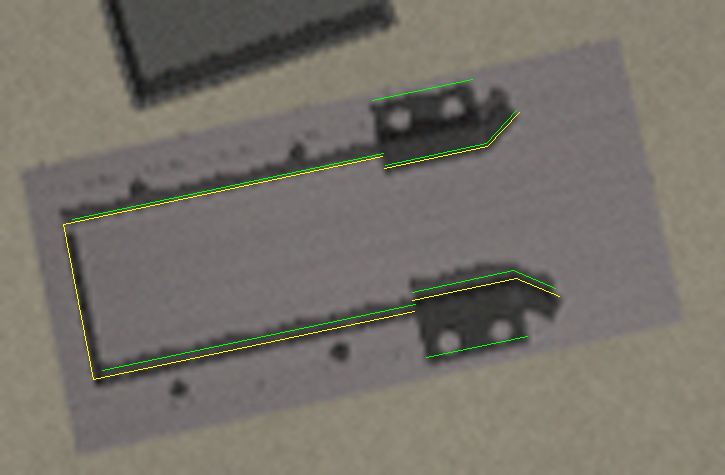

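View pics/ov2_side.png

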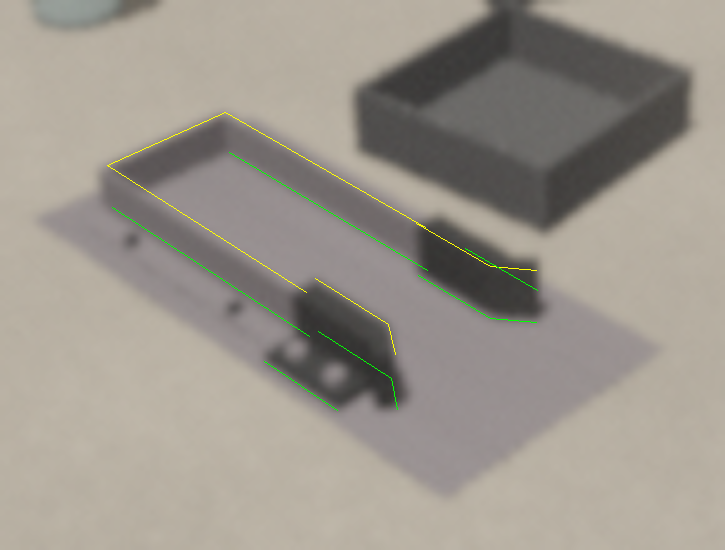

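```bash
cat >> h.py <<'E'
def delta(target,yaw=None):
    "target TCP world xyz -> tool-axes cm, and yaw (deg, tool y dir) -> turn about tool z deg"
    s=ctrl.get_state(); R=Ro.from_rotvec(s["eef_rot"]).as_matrix(); p=np.array(s["position"])
    d=R.T@(np.array(target)-p)*100; ya=np.degrees(np.arctan2(R[1,1],R[0,1]))
    print("t",round(s["time"],2),"pos",np.round(p,4),"yaw_y",round(ya,2),"zdown",np.round(R[:,2],3),"F",np.round(s["force"],1),"gap",round(s["finger_gap"],4),"delta cm",np.round(d,2), "turn z",None if yaw is None else round(-((yaw-ya+180)%360-180),2))
U=np.array([np.cos(np.radians(101.8)),np.sin(np.radians(101.8))]); N=np.array([-U[1],U[0]]); G=np.array([.469,.0065])
def inG(xy): d=np.array(xy)[:2]-G; return np.round([d@U*1000,d@N*1000],1)
def fromG(x,y): return G+U*x/1000+N*y/1000
E
python3 -m pendant '[[0,0,2.5,0,0,-7.62,0],[0,0,2.5,0,0,-7.62,0],[0,0,2.5,0,0,-7.62,0],[0,0,2.5,0,0,-7.62,0],[0,0,2.5,0,0,-7.62,0]]' 40
python3 -c "
from h import *
delta((.447,-.2655,.28),-78.2)"
```

```text
time: 1.85
position: [0.2435, 0.4931, 0.2788]
eef_rot: [-3.124, -0.332, -0.0]
force: [-0.6, 0.2, -0.1]
finger_gap: 0.0858
t 1.85 pos [0.2435 0.4931 0.2788] yaw_y -77.87 zdown [ 0.  0. -1.] F [-0.6  0.2 -0.1] gap 0.0858 delta cm [ 3.95 78.44 -0.14] turn z 0.33
```

```bash
python3 -m pendant '[[0.25,4.9,0,0,0,0.33,0],[0.25,4.9,0,0,0,0,0],[0.25,4.9,0,0,0,0,0],[0.25,4.9,0,0,0,0,0],[0.25,4.9,0,0,0,0,0]]'
python3 -m pendant '[[0.25,4.9,0,0,0,0,0],[0.25,4.9,0,0,0,0,0],[0.25,4.9,0,0,0,0,0],[0.25,4.9,0,0,0,0,0],[0.25,4.9,0,0,0,0,0]]'
python3 -m pendant '[[0.25,4.9,0,0,0,0,0],[0.25,4.9,0,0,0,0,0],[0.25,4.9,0,0,0,0,0],[0.25,4.9,0,0,0,0,0],[0.25,4.9,0,0,0,0,0]]'
python3 -c "
from h import *
delta((.447,-.2655,.28),-78.2)"
```

```text
time: 2.35
position: [0.3049, 0.2538, 0.2798]
eef_rot: [-3.125, -0.315, -0.001]
force: [1.9, -0.2, 0.2]
finger_gap: 0.0853
time: 2.85
position: [0.3659, 0.0161, 0.2803]
eef_rot: [-3.125, -0.316, -0.003]
force: [1.9, 1.3, -0.3]
finger_gap: 0.0851
time: 3.35
position: [0.427, -0.2219, 0.2799]
eef_rot: [3.126, 0.314, 0.001]
force: [1.2, 1.4, 0.4]
finger_gap: 0.0854
t 3.35 pos [ 0.427  -0.2219  0.2799] yaw_y -78.53 zdown [ 0.001 -0.    -1.   ] F [1.2 1.4 0.4] gap 0.0854 delta cm [ 1.09  4.67 -0.01] turn z -0.33
```

```bash
python3 -m pendant '[[0.8,4.4,0,0,0,0,0],[0,0,0,0,0,0,0],[0,0,0,0,0,0,0],[0,0,0,0,0,0,0],[0,0,0,0,0,0,0]]'
python3 - <<'E'
from h import *
delta((.447,-.2655,.20),-78.2)
for n in("top","side"):
    p=grab_frame(n); cv2.imwrite(f"pics/{n}1.png",p["frame"])
f=[cv2.imread(f"pics/{n}1.png") for n in("top","side")]
cv2.imwrite("pics/both1.png",np.hstack([cv2.resize(f[0][150:400,400:600],None,fx=2,fy=2),cv2.resize(f[1][150:400,280:480],None,fx=2,fy=2)]))
E
```

```text
time: 3.85
position: [0.4433, -0.2602, 0.28]
eef_rot: [-3.126, -0.317, -0.0]
force: [0.2, 0.2, 0.5]
finger_gap: 0.0854
t 3.85 pos [ 0.4433 -0.2602  0.28  ] yaw_y -78.44 zdown [ 0.  0. -1.] F [0.2 0.2 0.5] gap 0.0854 delta cm [0.25 0.59 8.  ] turn z -0.24
```

View pics/both1.png

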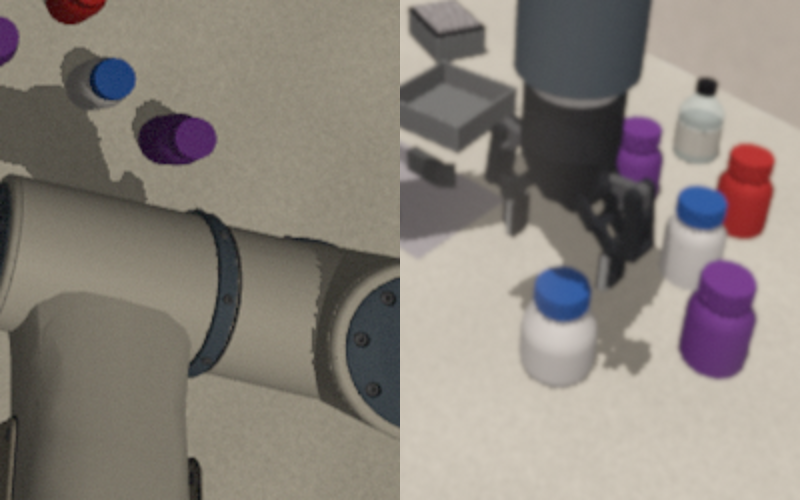

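```bash
python3 - <<'E'
from h import *
p=grab_frame("side")
for X in((.4433,-.2602,.12),(.4433+.043*U[0],-.2602+.043*U[1],.12),(.4433-.043*U[0],-.2602-.043*U[1],.12),(.447,-.2655,.093),(.447,-.2655,0)):
    q=px(p,X); print(np.round(X,3),np.round(q),np.round((q-[280,150])*2+[400,0]))
E
```

```text
[ 0.443 -0.26   0.12 ] [359. 279.] [557. 257.]
[ 0.435 -0.218  0.12 ] [338. 267.] [517. 233.]
[ 0.452 -0.302  0.12 ] [381. 292.] [601. 283.]
[ 0.447 -0.266  0.093] [361. 292.] [563. 284.]
[ 0.447 -0.266  0.   ] [357. 331.] [555. 362.]
```

```bash
python3 -m pendant '[[0.25,0.6,0,0,0,-0.24,0],[0,0,2.5,0,0,0,0],[0,0,3,0,0,0,0],[0,0,2.5,0,0,0,0],[0,0,0,0,0,0,0]]'
python3 -m pendant '[[0,0,0,0,0,0,1],[0,0,0,0,0,0,1],[0,0,0,0,0,0,1],[0,0,0,0,0,0,1],[0,0,0,0,0,0,1]]' 30
python3 - <<'E'
from h import *
delta((.447,-.2655,.20),-78.2)
p=grab_frame("side"); cv2.imwrite("pics/side2.png",cv2.resize(p["frame"][180:380,280:480],None,fx=3,fy=3))
E
```

```text
time: 4.5
position: [0.4459, -0.2661, 0.1966]
eef_rot: [-3.122, -0.32, 0.01]
force: [-0.8, 0.0, -0.3]
finger_gap: 0.0854
time: 5.0
position: [0.448, -0.2668, 0.2014]
eef_rot: [3.123, 0.321, 0.005]
force: [-0.2, 1.0, 6.6]
finger_gap: 0.0644
t 5.0 pos [ 0.448  -0.2668  0.2014] yaw_y -78.25 zdown [ 0.003 -0.001 -1.   ] F [-0.2  1.   6.6] gap 0.0644 delta cm [-0.07 -0.15  0.14] turn z -0.05
```

View pics/side2.png

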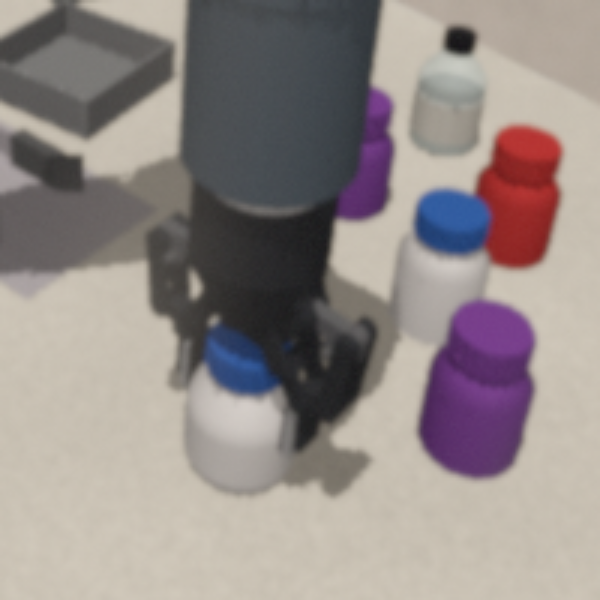

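```bash
python3 -m pendant '[[0,0,0,0,0,0,1],[0,0,0,0,0,0,1],[0,0,0,0,0,0,1],[0,0,-0.5,0,0,0,1],[0,0,-0.5,0,0,0,1]]' 30
python3 - <<'E'
from h import *
delta((.447,-.2655,.20),-78.2)
E
```

```text
time: 5.55
position: [0.4469, -0.2665, 0.2099]
eef_rot: [-3.125, -0.321, 0.001]
force: [-1.1, 0.1, -0.4]
finger_gap: 0.0645
t 5.55 pos [ 0.4469 -0.2665  0.2099] yaw_y -78.29 zdown [-0.001  0.    -1.   ] F [-1.1  0.1 -0.4] gap 0.0645 delta cm [ 0.03 -0.09  0.99] turn z -0.09
```

```bash
python3 - <<'E'
from h import *
delta((*fromG(-65,0),.21),-78.2)
p=grab_frame("side"); cv2.imwrite("pics/side3.png",cv2.resize(p["frame"][180:380,280:480],None,fx=3,fy=3))
E
```

```text
t 5.55 pos [ 0.4469 -0.2665  0.2099] yaw_y -78.29 zdown [-0.001  0.    -1.   ] F [-1.1  0.1 -0.4] gap 0.0645 delta cm [  7.72 -19.78  -0.  ] turn z -0.09
```

View pics/side3.png

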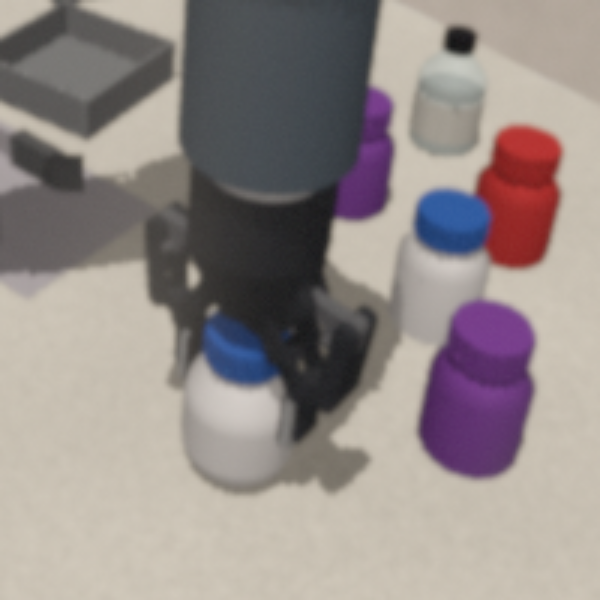

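```bash
python3 -m pendant '[[1.6,-3.9,0,0,0,0,1],[1.6,-3.9,0,0,0,0,1],[1.6,-3.9,0,0,0,0,1],[1.5,-3.9,0,0,0,0,1],[1.4,-4.1,0,0,0,0,1]]'
python3 -m pendant '[[0,0,0,0,0,0,1],[0,0,0,0,0,0,1],[0,0,0,0,0,0,1],[0,0,0,0,0,0,1],[0,0,0,0,0,0,1]]'
python3 - <<'E'
from ov import *
delta((*fromG(-65,0),.20),-78.2)
p=grab_frame("side"); ov("pics/side4.png",p,(180,300,200,360),(*G,np.radians(101.8)))
for c,st,m in caps(p): print(np.round(c,1),st)
for d in mark_of("bottle_a_mid",p): print(round(d["confidence"],2),np.round(w(p,d["location"]),3),inG(w(p,d["location"])))
E
```

```text
time: 6.1
position: [0.4825, -0.0565, 0.2098]
eef_rot: [3.125, 0.32, 0.0]
force: [1.0, -0.7, -1.3]
finger_gap: 0.0645
time: 6.6
position: [0.4823, -0.0589, 0.2097]
eef_rot: [3.125, 0.318, -0.0]
force: [0.3, 0.6, -1.5]
finger_gap: 0.0644
t 6.6 pos [ 0.4823 -0.0589  0.2097] yaw_y -78.38 zdown [-0. -0. -1.] F [ 0.3  0.6 -1.5] gap 0.0644 delta cm [ 0.03 -0.18  0.97] turn z -0.18
[304.3 229. ] [297 221  17  16 195]
[430.3 253.5] [419 244  24  20 379]
0.94 [ 0.683 -0.126  0.049] [-173.8 -182.3]
0.91 [ 0.636 -0.253  0.048] [-288.5 -110.8]
0.79 [ 0.564 -0.346  0.044] [-364.5  -21.2]
0.62 [ 0.74  -0.236  0.046] [-293.2 -216. ]
```

View pics/side4.png

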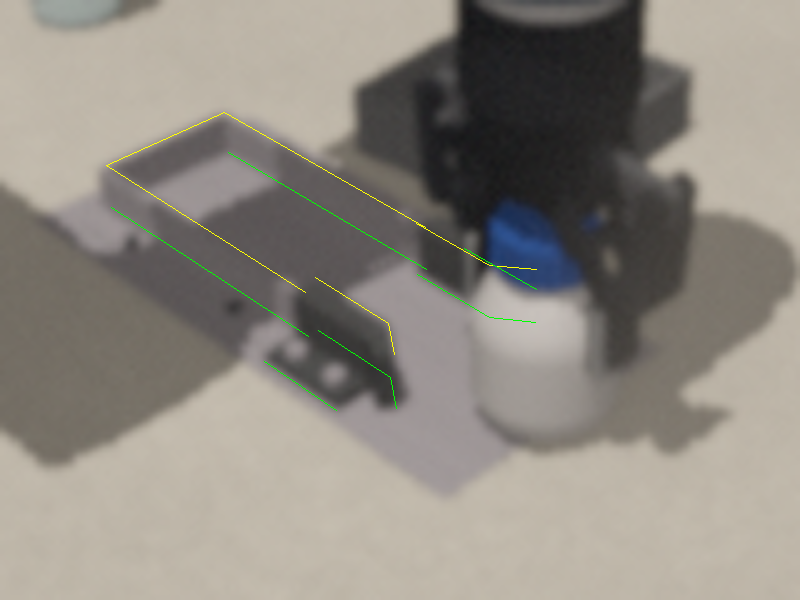

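```bash
python3 -m pendant '[[0,0,0.3,0,0,0,1],[0,0,0.3,0,0,0,1],[0,0,0.2,0,0,0,1],[0,0,0,0,0,0,1],[0,0,0,0,0,0,1]]' 
python3 - <<'E'
from ov import *
delta((*fromG(-65,0),.20),-78.2)
p=grab_frame("side")
g=np.array([0,0])
s=ctrl.get_state(); x,y=s["position"][:2]
f=cv2.resize(p["frame"][180:300,200:360],None,fx=5,fy=5,interpolation=cv2.INTER_CUBIC)
for r in(.03,.033):
  for z in(0,.02,.044):
    a=np.linspace(0,2*np.pi,60); q=np.array([(px(p,(x+r*np.cos(t),y+r*np.sin(t),z))-[200,180]+.5)*5 for t in a]).astype(int)
    cv2.polylines(f,[q.reshape(-1,1,2)],True,(0,0,255) if r==.033 else (0,255,0),1)
cv2.imwrite("pics/side5.png",f)
E
```

```text
time: 7.2
position: [0.4825, -0.058, 0.2015]
eef_rot: [-3.125, -0.321, 0.0]
force: [0.1, 0.0, -0.8]
finger_gap: 0.0644
t 7.2 pos [ 0.4825 -0.058   0.2015] yaw_y -78.27 zdown [-0. -0. -1.] F [ 0.1  0.  -0.8] gap 0.0644 delta cm [-0.   -0.09  0.15] turn z -0.07
```

View pics/side5.png

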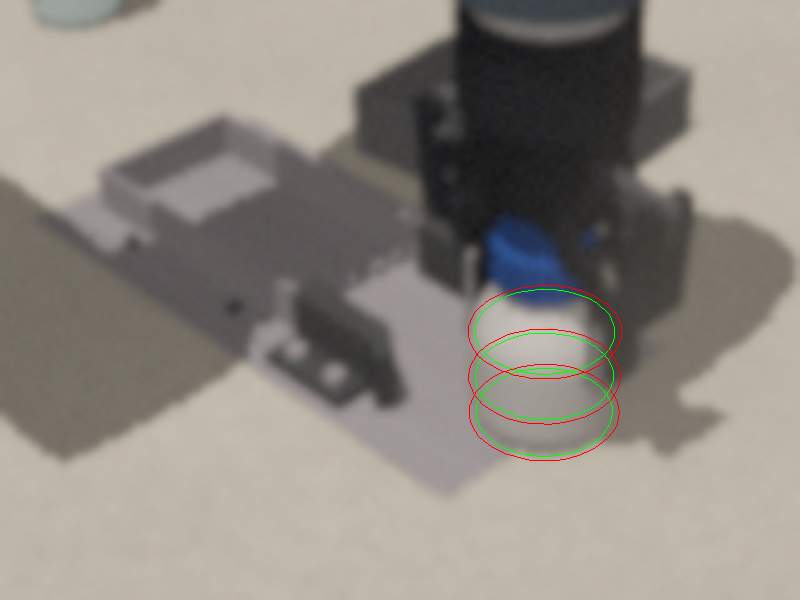

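```bash
python3 -m pendant '[[0,0,0.2,0,0,0,1],[0,0,0,0,0,0,1],[0,0,0,0,0,0,0.17],[0,0,0,0,0,0,0.17],[0,0,0,0,0,0,0.17]]' 
python3 - <<'E'
from ov import *
delta((*fromG(-45,0),.20),-78.2)
p=grab_frame("side")
cv2.imwrite("pics/side6.png",cv2.resize(p["frame"][180:300,200:360],None,fx=5,fy=5,interpolation=cv2.INTER_CUBIC))
E
```

```text
time: 7.75
position: [0.4826, -0.058, 0.1996]
eef_rot: [3.125, 0.321, 0.0]
force: [-0.3, 0.3, -0.2]
finger_gap: 0.0712
t 7.75 pos [ 0.4826 -0.058   0.1996] yaw_y -78.28 zdown [ 0. -0. -1.] F [-0.3  0.3 -0.2] gap 0.0712 delta cm [-0.01 -2.09 -0.04] turn z -0.08
```

View pics/side6.png

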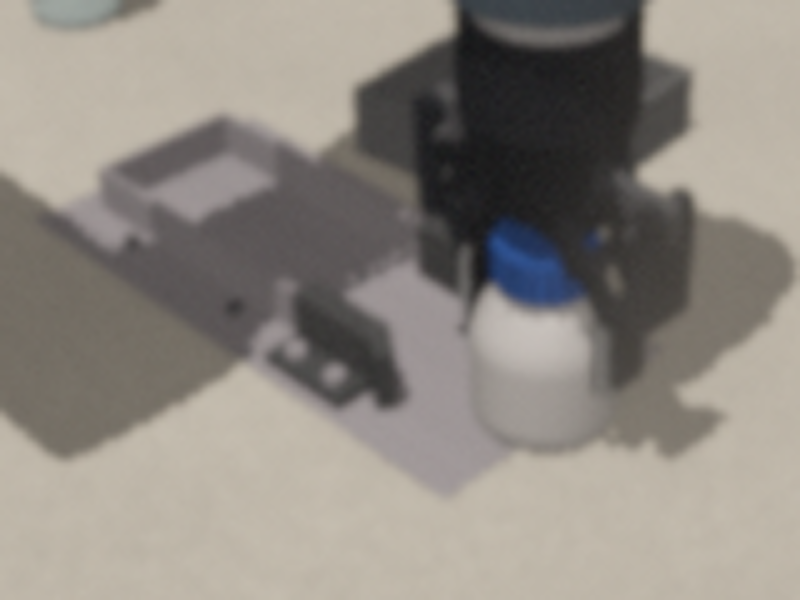

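```bash
python3 -m pendant '[[0,-0.6,0,0,0,0,0.17],[0,-0.7,0,0,0,0,0.17],[0,-0.7,0,0,0,0,0.17],[0,-0.7,0,0,0,0,0.17],[0,-0.6,0,0,0,0,0.17]]' 
python3 -m pendant '[[0,-0.3,0,0,0,0,0.17],[0,-0.3,0,0,0,0,0.17],[0,-0.3,0,0,0,0,0.17],[0,-0.3,0,0,0,0,0.17],[0,-0.2,0,0,0,0,0.17]]' 
python3 - <<'E'
from ov import *
delta((*fromG(0,0),.20),-78.2); print(inG(ctrl.get_state()["position"]))
p=grab_frame("side")
cv2.imwrite("pics/side7.png",cv2.resize(p["frame"][180:300,200:360],None,fx=5,fy=5,interpolation=cv2.INTER_CUBIC))
E
```

```text
time: 8.3
position: [0.4756, -0.0249, 0.1997]
eef_rot: [-3.125, -0.322, -0.0]
force: [0.3, 0.1, 0.1]
finger_gap: 0.0707
time: 8.8
position: [0.4729, -0.0118, 0.1997]
eef_rot: [-3.125, -0.321, -0.0]
force: [0.7, -1.3, 0.2]
finger_gap: 0.0708
t 8.8 pos [ 0.4729 -0.0118  0.1997] yaw_y -78.28 zdown [ 0.  0. -1.] F [ 0.7 -1.3  0.2] gap 0.0708 delta cm [-0.01 -1.87 -0.03] turn z -0.08
[-18.7  -0.1]
```

View pics/side7.png

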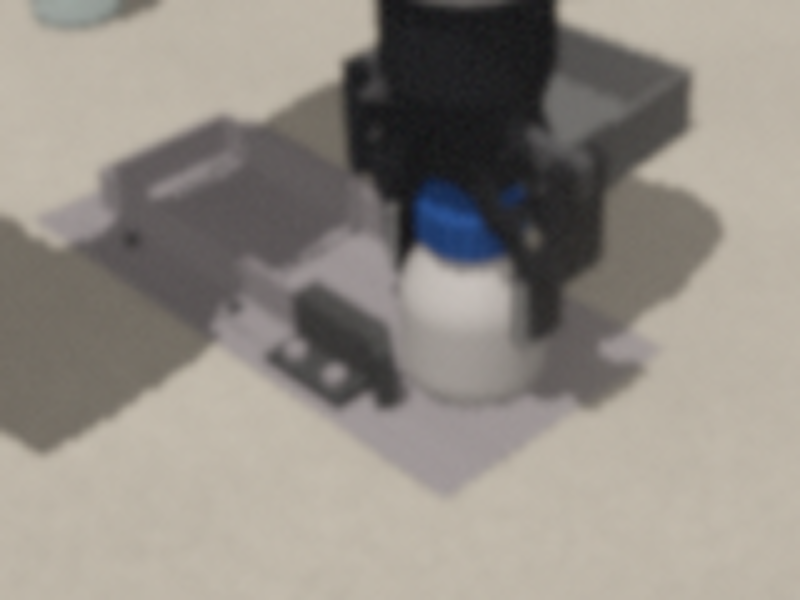

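```bash
python3 -m pendant '[[0,-0.2,0,0,0,0,0.17],[0,-0.2,0,0,0,0,0.17],[0,-0.2,0,0,0,0,0.17],[0,-0.2,0,0,0,0,0.17],[0,0,0,0,0,0,0.17]]' 
python3 -c "
from h import *
print(inG(ctrl.get_state()['position']))"
```

```text
time: 9.35
position: [0.4713, -0.0039, 0.1997]
eef_rot: [-3.125, -0.321, -0.0]
force: [0.4, -1.0, -0.2]
finger_gap: 0.071
[-10.7  -0.1]
```

```bash
python3 -m pendant '[[0,-0.1,0,0,0,0,0.17],[0,-0.1,0,0,0,0,0.17],[0,-0.1,0,0,0,0,0.17],[0,-0.1,0,0,0,0,0.17],[0,0,0,0,0,0,0.17]]' 
python3 -c "
from h import *
s=ctrl.get_state();print(inG(s['position']),s['wrist_torque'])"
```

```text
time: 9.85
position: [0.4705, -0.0009, 0.1999]
eef_rot: [3.123, 0.322, -0.001]
force: [1.1, -6.6, 1.3]
finger_gap: 0.0708
[-7.5  0.1] [-2.25063671 -0.09577809 -0.0657922 ]
```

```bash
python3 - <<'E'
from ov import *
p=grab_frame("side"); k=5
s=ctrl.get_state(); print(s["force"])
f=cv2.resize(p["frame"][180:300,200:360],None,fx=5,fy=5,interpolation=cv2.INTER_CUBIC)
x,y=fromG(-10,0)
for z in(0,.044):
    r=.033;a=np.linspace(0,2*np.pi,60); q=np.array([(px(p,(x+r*np.cos(t),y+r*np.sin(t),z))-[200,180]+.5)*5 for t in a]).astype(int)
    cv2.polylines(f,[q.reshape(-1,1,2)],True,(0,0,255),1)
cv2.imwrite("pics/side8.png",f)
E
```

```text
[ 0.13226162 -6.67224925  1.57032351]
```

View pics/side8.png

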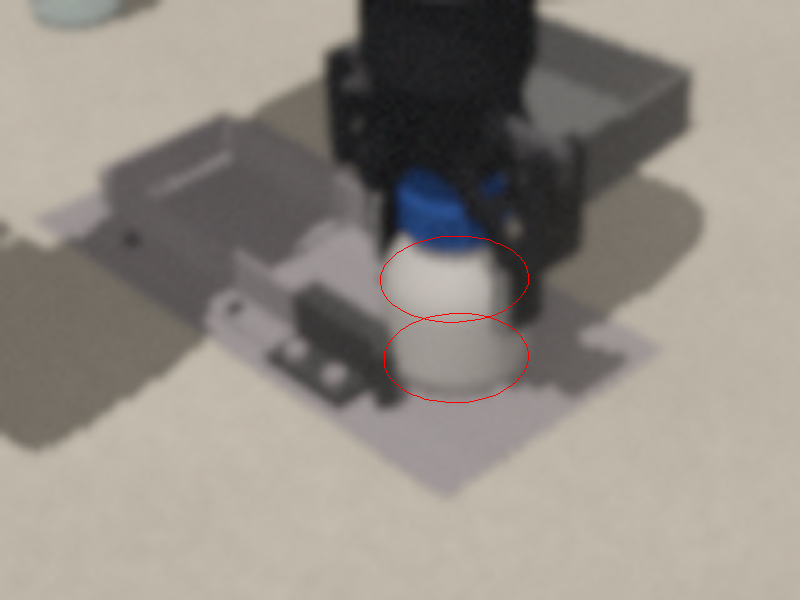

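The bottle stopped symmetrically: about 6.7 N against travel, almost no sideways force, axis at about -10 mm. It is swollen, so I back it out.

```bash
python3 -m pendant '[[0,0.6,0,0,0,0,0.17],[0,0.9,0,0,0,0,0.17],[0,0.9,0,0,0,0,0.17],[0,0.9,0,0,0,0,0.17],[0,0.7,0,0,0,0,0.17]]' 
python3 -m pendant '[[0,0.8,0,0,0,0,0.17],[0,0.6,0,0,0,0,0.17],[0,0,0,0,0,0,1],[0,0,0,0,0,0,1],[0,0,0,0,0,0,1]]' 30
python3 - <<'E'
from ov import *
p=grab_frame("side"); k=5
s=ctrl.get_state(); print(s["force"],s["finger_gap"],inG(s["position"]))
f=cv2.resize(p["frame"][180:300,200:360],None,fx=5,fy=5,interpolation=cv2.INTER_CUBIC)
cv2.imwrite("pics/side9.png",f)
E
```

```text
time: 10.4
position: [0.4788, -0.0402, 0.1997]
eef_rot: [-3.125, -0.32, -0.0]
force: [-0.7, 0.8, 0.8]
finger_gap: 0.0708
time: 10.9
position: [0.4817, -0.0533, 0.2]
eef_rot: [3.124, 0.321, 0.001]
force: [-0.1, -2.6, 3.3]
finger_gap: 0.0649
[-1.31854021 -2.98119145  3.11750791] 0.06454412274985721 [-61.   -0.2]
```

View pics/side9.png

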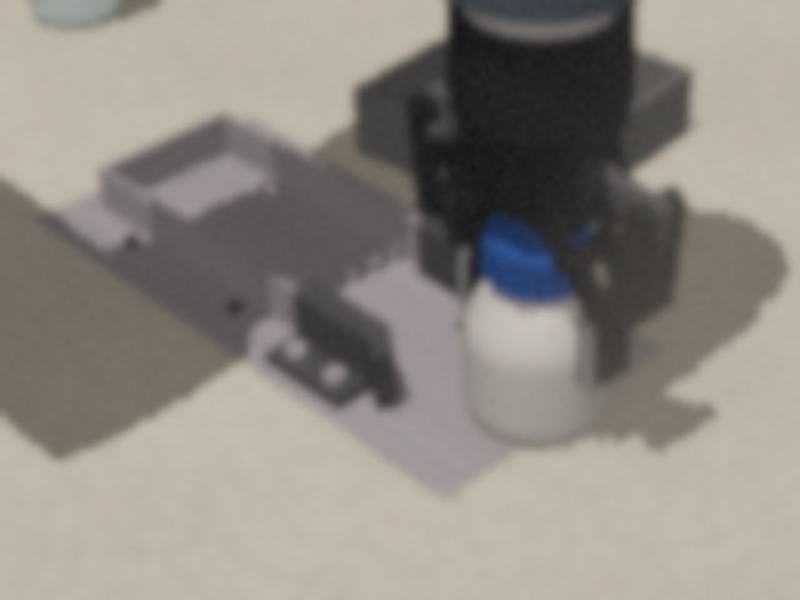

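```bash
python3 -m pendant '[[0,0,0,0,0,0,1],[0,0,-1,0,0,0,1],[0,0,-2,0,0,0,1],[0,0,-2.5,0,0,0,1],[0,0,-2,0,0,0,1]]' 40
python3 - <<'E'
from ov import *
tu=np.array([np.cos(np.radians(11.8)),np.sin(np.radians(11.8))])
T=np.array([.603,.1375])+.015*tu*0+ .013*np.array([np.cos(np.radians(17.7)),np.sin(np.radians(17.7))])
delta((*T,.27),-72.3)
p=grab_frame("side"); cv2.imwrite("pics/side10.png",p["frame"][100:300,200:400].repeat(3,0).repeat(3,1))
E
```

```text
time: 11.45
position: [0.4812, -0.0527, 0.2758]
eef_rot: [-3.124, -0.321, 0.001]
force: [-0.6, 0.1, -1.7]
finger_gap: 0.0643
t 11.45 pos [ 0.4812 -0.0527  0.2758] yaw_y -78.27 zdown [-0.     0.001 -1.   ] F [-0.6  0.1 -1.7] gap 0.0643 delta cm [ 17.08 -16.29   0.59] turn z -5.97
```

View pics/side10.png

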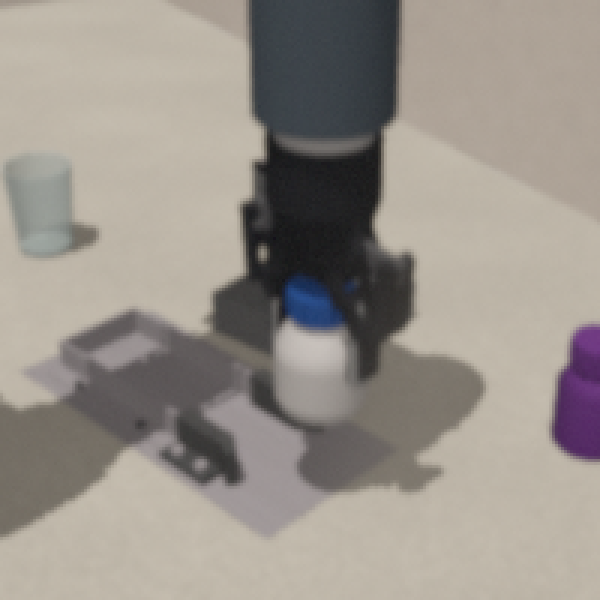

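```bash
python3 -m pendant '[[3.0,-2.9,0,0,0,0,1],[3.4,-3.2,0,0,0,0,1],[3.4,-3.2,0,0,0,0,1],[3.4,-3.2,0,0,0,0,1],[2.5,-2.4,0,0,0,0,1]]'
python3 -m pendant '[[1.4,-1.4,0,0,0,0,1],[0,0,0,0,0,-6,1],[0,0,0,0,0,0,1],[0,0,0,0,0,0,1],[0,0,0,0,0,0,1]]'
python3 - <<'E'
from ov import *
T=np.array([.603,.1375])+ .013*np.array([np.cos(np.radians(17.7)),np.sin(np.radians(17.7))])
delta((*T,.206),-72.3)
p=grab_frame("side"); cv2.imwrite("pics/side11.png",p["frame"][100:300,200:400].repeat(3,0).repeat(3,1))
p=grab_frame("top"); cv2.imwrite("pics/top11.png",p["frame"][120:320,220:420].repeat(3,0).repeat(3,1))
E
```

```text
time: 12.0
position: [0.6056, 0.1274, 0.2741]
eef_rot: [-3.124, -0.322, 0.002]
force: [-0.1, -0.2, -0.9]
finger_gap: 0.0643
time: 12.5
position: [0.6155, 0.1409, 0.2748]
eef_rot: [-3.104, -0.48, 0.001]
force: [-0.4, 0.4, -0.4]
finger_gap: 0.0642
t 12.5 pos [0.6155 0.1409 0.2748] yaw_y -72.4 zdown [-0.  0. -1.] F [-0.4  0.4 -0.4] gap 0.0642 delta cm [ 0.01 -0.05  6.88] turn z -0.1
```

View pics/side11.png

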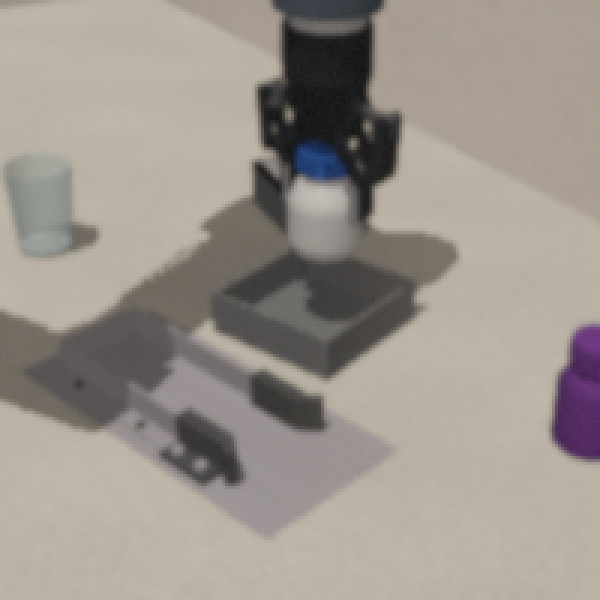

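```bash
python3 -m pendant '[[0,0,2.2,0,0,0,1],[0,0,2.2,0,0,0,1],[0,0,1.8,0,0,0,1],[0,0,0.5,0,0,0,1],[0,0,0.1,0,0,0,1]]'
python3 -m pendant '[[0,0,0.1,0,0,0,1],[0,0,0.1,0,0,0,1],[0,0,0,0,0,0,1],[0,0,0,0,0,0,1],[0,0,0,0,0,0,1]]'
python3 - <<'E'
from ov import *
delta((.6,.1,.2),-72.3)
p=grab_frame("side"); cv2.imwrite("pics/side12.png",cv2.resize(p["frame"][150:270,230:390],None,fx=5,fy=5))
E
```

```text
time: 13.1
position: [0.6157, 0.141, 0.2064]
eef_rot: [3.104, 0.483, -0.002]
force: [0.5, -0.6, -0.4]
finger_gap: 0.0646
time: 13.6
position: [0.6159, 0.1413, 0.205]
eef_rot: [-3.104, -0.484, -0.001]
force: [0.1, -0.1, -1.8]
finger_gap: 0.0644
t 13.6 pos [0.6159 0.1413 0.205 ] yaw_y -72.28 zdown [ 0.  0. -1.] F [ 0.1 -0.1 -1.8] gap 0.0644 delta cm [-2.77  3.45  0.5 ] turn z 0.02
```

View pics/side12.png

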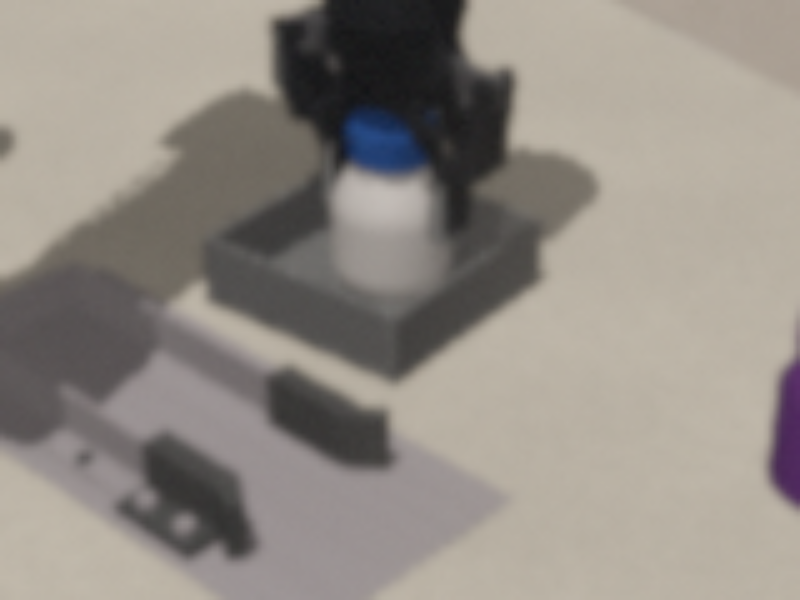

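```bash
python3 -m pendant '[[0,0,0.1,0,0,0,1],[0,0,0.1,0,0,0,1],[0,0,0,0,0,0,1],[0,0,0,0,0,0,1],[0,0,0,0,0,0,1]]'
python3 -m pendant '[[0,0,0,0,0,0,0.15],[0,0,0,0,0,0,0.15],[0,0,0,0,0,0,0.15],[0,0,-0.5,0,0,0,0.15],[0,0,-1,0,0,0,0.15]]'
python3 - <<'E'
from ov import *
delta((.6,.1,.2),-72.3)
p=grab_frame("side"); cv2.imwrite("pics/side13.png",cv2.resize(p["frame"][150:270,230:390],None,fx=5,fy=5))
E
```

```text
time: 14.15
position: [0.6159, 0.1413, 0.2042]
eef_rot: [3.104, 0.485, 0.002]
force: [-3.6, -0.3, 7.4]
finger_gap: 0.0639
time: 14.65
position: [0.6155, 0.1411, 0.2173]
eef_rot: [3.104, 0.484, -0.003]
force: [-0.2, -0.6, 0.5]
finger_gap: 0.0725
t 14.65 pos [0.6155 0.1411 0.2173] yaw_y -72.28 zdown [-0.002 -0.001 -1.   ] F [-0.2 -0.6  0.5] gap 0.0725 delta cm [-2.73  3.44  1.74] turn z 0.02
```

View pics/side13.png

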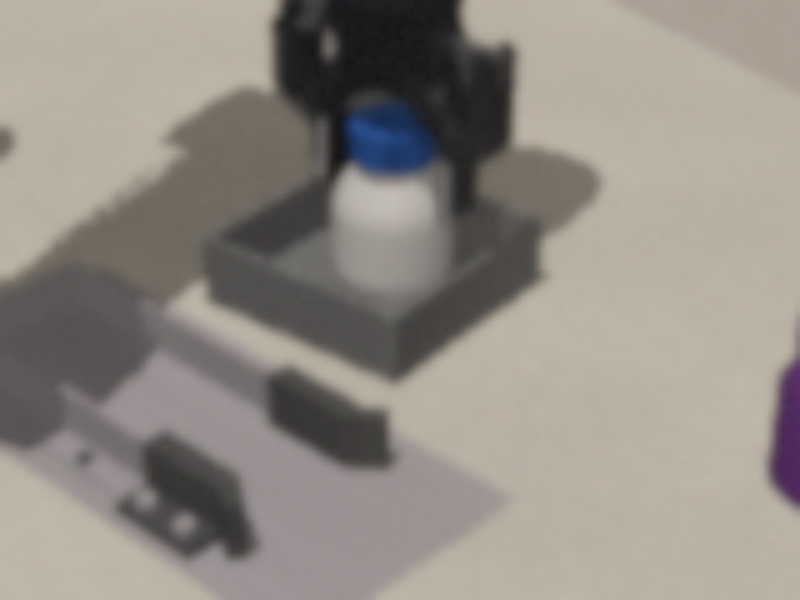

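```bash
python3 -m pendant '[[0,0,-2,0,0,0,0.15],[0,0,-3,0,0,0,0.1],[0,0,-3,0,0,0,0],[0,0,0,0,0,6,0],[0,0,0,0,0,0,0]]'
python3 - <<'E'
from ov import *
delta((.6360,-.2535,.29),-78.2)
E
```

```text
time: 15.2
position: [0.616, 0.1413, 0.2994]
eef_rot: [-3.124, -0.319, -0.005]
force: [-0.8, -0.0, -0.6]
finger_gap: 0.0857
t 15.2 pos [0.616  0.1413 0.2994] yaw_y -78.34 zdown [ 0.003  0.002 -1.   ] F [-0.8 -0.  -0.6] gap 0.0857 delta cm [-6.02 39.07  0.89] turn z -0.14
```

```bash
python3 -m pendant '[[-0.7,4.5,0,0,0,0,0],[-0.7,4.8,0,0,0,0,0],[-0.7,4.8,0,0,0,0,0],[-0.7,4.8,0,0,0,0,0],[-0.7,4.8,0,0,0,0,0]]'
python3 -m pendant '[[-0.7,4.8,0,0,0,0,0],[-0.7,4.8,0,0,0,0,0],[-0.6,3.6,0,0,0,0,0],[-0.5,2.2,0,0,0,0,0],[0,0,0,0,0,0,0]]'
python3 -m pendant '[[0,0,0,0,0,0,0],[0,0,0,0,0,0,0],[0,0,0,0,0,0,0],[0,0,0,0,0,0,0],[0,0,0,0,0,0,0]]'
python3 - <<'E'
from ov import *
delta((.6360,-.2535,.20),-78.2)
p=grab_frame("side"); cv2.imwrite("pics/side14.png",cv2.resize(p["frame"][150:310,350:510],None,fx=3.7,fy=3.7))
s=ctrl.get_state()["position"]
for sg in(1,-1): print((px(p,(s[0]+sg*.043*U[0],s[1]+sg*.043*U[1],s[2]-.16))-[350,150])*3.7)
print((px(p,(.636,-.2535,.093))-[350,150])*3.7)
E
```

```text
time: 15.7
position: [0.6293, -0.0997, 0.2971]
eef_rot: [-3.124, -0.326, 0.002]
force: [1.8, 0.6, 0.2]
finger_gap: 0.0853
time: 16.2
position: [0.6357, -0.257, 0.2963]
eef_rot: [-3.125, -0.319, 0.003]
force: [-0.2, 0.0, 0.4]
finger_gap: 0.0857
time: 16.7
position: [0.6367, -0.2531, 0.2978]
eef_rot: [-3.125, -0.323, -0.0]
force: [-0.0, -1.1, 0.6]
finger_gap: 0.0855
t 16.7 pos [ 0.6367 -0.2531  0.2978] yaw_y -78.21 zdown [ 0.  0. -1.] F [-0.  -1.1  0.6] gap 0.0855 delta cm [-0.07  0.03  9.78] turn z -0.01
[240.36481382 262.52451741]
[394.55387026 330.08717344]
[299.87991572 366.46013588]
```

View pics/side14.png

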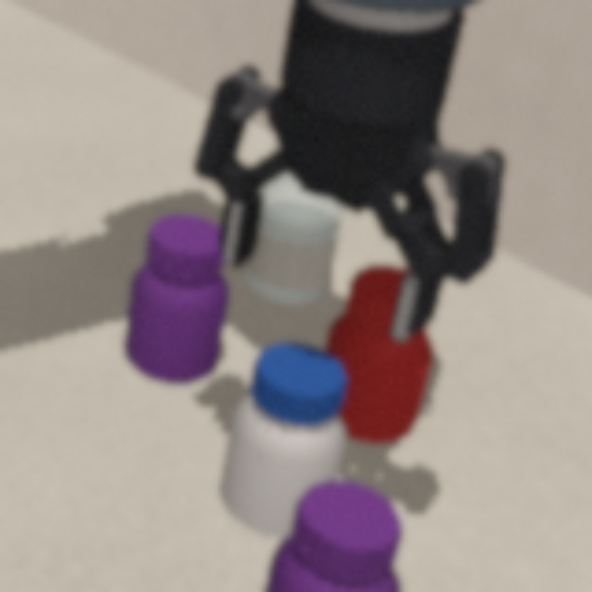

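```bash
python3 -m pendant '[[0,0,2.5,0,0,0,0],[0,0,3,0,0,0,0],[0,0,2.8,0,0,0,0],[0,0,1.4,0,0,0,0],[0,0,0,0,0,0,0]]'
python3 -m pendant '[[0,0,0,0,0,0,1],[0,0,0,0,0,0,1],[0,0,0,0,0,0,1],[0,0,0,0,0,0,1],[0,0,0,0,0,0,1]]' 30
python3 -m pendant '[[0,0,0,0,0,0,1],[0,0,0,0,0,0,1],[0,0,0,0,0,0,1],[0,0,-0.5,0,0,0,1],[0,0,-0.5,0,0,0,1]]' 30
python3 - <<'E'
from ov import *
delta((*fromG(-70,0),.21),-78.2)
p=grab_frame("side"); cv2.imwrite("pics/side15.png",cv2.resize(p["frame"][150:310,350:510],None,fx=3.7,fy=3.7))
E
```

```text
time: 17.25
position: [0.6358, -0.2535, 0.1984]
eef_rot: [-3.124, -0.321, 0.007]
force: [-1.4, -0.5, -0.4]
finger_gap: 0.0855
time: 17.75
position: [0.6373, -0.254, 0.203]
eef_rot: [3.123, 0.321, 0.006]
force: [0.1, 1.0, 6.1]
finger_gap: 0.0589
time: 18.25
position: [0.6362, -0.2537, 0.2108]
eef_rot: [-3.125, -0.32, 0.001]
force: [1.1, 0.4, -0.3]
finger_gap: 0.0587
t 18.25 pos [ 0.6362 -0.2537  0.2108] yaw_y -78.29 zdown [-0.001  0.    -1.   ] F [ 1.1  0.4 -0.3] gap 0.0587 delta cm [-11.08 -21.88   0.1 ] turn z -0.09
```

View pics/side15.png

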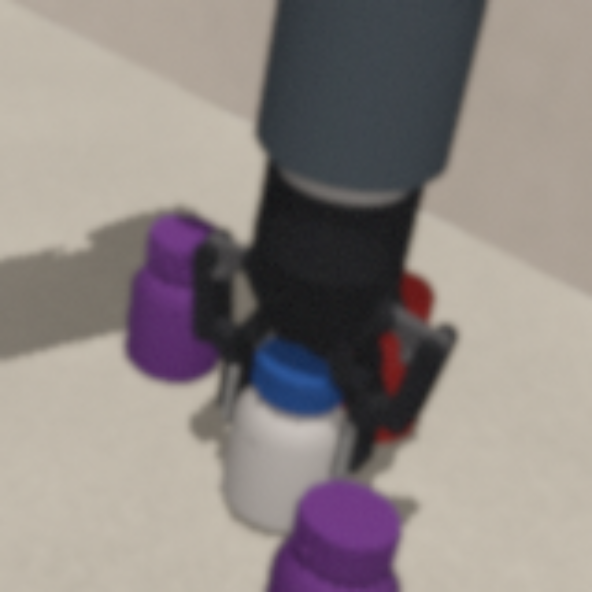

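```bash
python3 -m pendant '[[-1.5,-3.0,-0.3,0,0,0,1],[-2.0,-4.0,0,0,0,0,1],[-2.0,-4.0,0,0,0,0,1],[-2.0,-4.0,0,0,0,0,1],[-2.0,-4.0,0,0,0,0,1]]'
python3 -m pendant '[[-1.6,-2.9,0,0,0,0,1],[0,0,0.3,0,0,0,1],[0,0,0,0,0,0,1],[0,0,0,0,0,0,1],[0,0,0,0,0,0,1]]'
python3 - <<'E'
from ov import *
delta((*fromG(-70,0),.201),-78.2); print(inG(ctrl.get_state()["position"]))
E
```

```text
time: 18.8
position: [0.5035, -0.086, 0.2137]
eef_rot: [-3.125, -0.32, -0.0]
force: [0.8, 1.4, -1.5]
finger_gap: 0.0591
time: 19.3
position: [0.4839, -0.0625, 0.2107]
eef_rot: [3.125, 0.319, 0.0]
force: [-0.4, 0.7, -0.6]
finger_gap: 0.0592
t 19.3 pos [ 0.4839 -0.0625  0.2107] yaw_y -78.34 zdown [ 0. -0. -1.] F [-0.4  0.7 -0.6] gap 0.0592 delta cm [-0.05 -0.06  0.97] turn z -0.14
[-70.6  -0.5]
```

```bash
python3 -m pendant '[[-0.05,0,0.4,0,0,0,1],[0,0,0.3,0,0,0,1],[0,0,0.2,0,0,0,1],[0,0,0.1,0,0,0,1],[0,0,0,0,0,0,1]]'
python3 -m pendant '[[0,0,0,0,0,0,0.23],[0,0,0,0,0,0,0.23],[0,0,0,0,0,0,0.23],[0,0,0,0,0,0,0.23],[0,0,0,0,0,0,0.23]]'
python3 - <<'E'
from ov import *
delta((*fromG(-70,0),.201),-78.2); print(inG(ctrl.get_state()["position"]))
p=grab_frame("side"); cv2.imwrite("pics/side16.png",cv2.resize(p["frame"][180:300,200:360],None,fx=5,fy=5))
E
```

```text
time: 19.8
position: [0.4828, -0.0623, 0.2029]
eef_rot: [3.124, 0.322, 0.001]
force: [-10.1, 2.3, 22.6]
finger_gap: 0.0586
time: 20.3
position: [0.4828, -0.062, 0.2004]
eef_rot: [3.125, 0.321, -0.001]
force: [-0.4, 0.4, -0.2]
finger_gap: 0.0654
t 20.3 pos [ 0.4828 -0.062   0.2004] yaw_y -78.28 zdown [-0. -0. -1.] F [-0.4  0.4 -0.2] gap 0.0654 delta cm [ 0.05  0.01 -0.06] turn z -0.08
[-69.9   0.5]
```

View pics/side16.png

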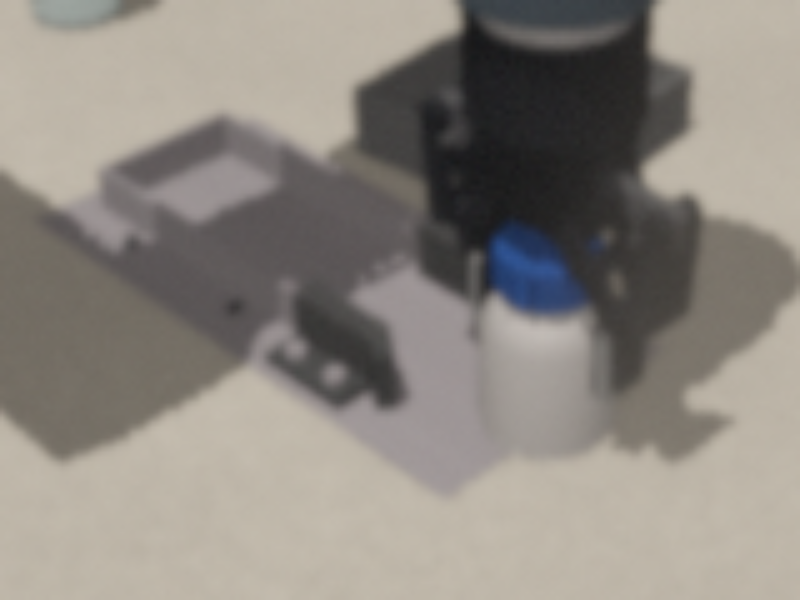

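```bash
python3 -m pendant '[[0,-0.7,0,0,0,0,0.23],[0,-0.9,0,0,0,0,0.23],[0,-0.9,0,0,0,0,0.23],[0,-0.9,0,0,0,0,0.23],[0,-0.7,0,0,0,0,0.23]]'
python3 -m pendant '[[0,-0.3,0,0,0,0,0.23],[0,-0.3,0,0,0,0,0.23],[0,-0.3,0,0,0,0,0.23],[0,-0.3,0,0,0,0,0.23],[0,-0.2,0,0,0,0,0.23]]'
python3 - <<'E'
from ov import *
delta((*fromG(0,0),.20),-78.2); print(inG(ctrl.get_state()["position"]))
p=grab_frame("side"); cv2.imwrite("pics/side17.png",cv2.resize(p["frame"][180:300,200:360],None,fx=5,fy=5))
E
```

```text
time: 20.85
position: [0.4743, -0.0209, 0.2007]
eef_rot: [-3.125, -0.322, -0.0]
force: [0.3, 0.7, 0.2]
finger_gap: 0.0658
time: 21.35
position: [0.4717, -0.0081, 0.2007]
eef_rot: [3.125, 0.321, 0.0]
force: [0.1, -0.8, -0.1]
finger_gap: 0.066
t 21.35 pos [ 0.4717 -0.0081  0.2007] yaw_y -78.28 zdown [ 0. -0. -1.] F [ 0.1 -0.8 -0.1] gap 0.066 delta cm [ 0.03 -1.48  0.07] turn z -0.08
[-14.8   0.4]
```

View pics/side17.png

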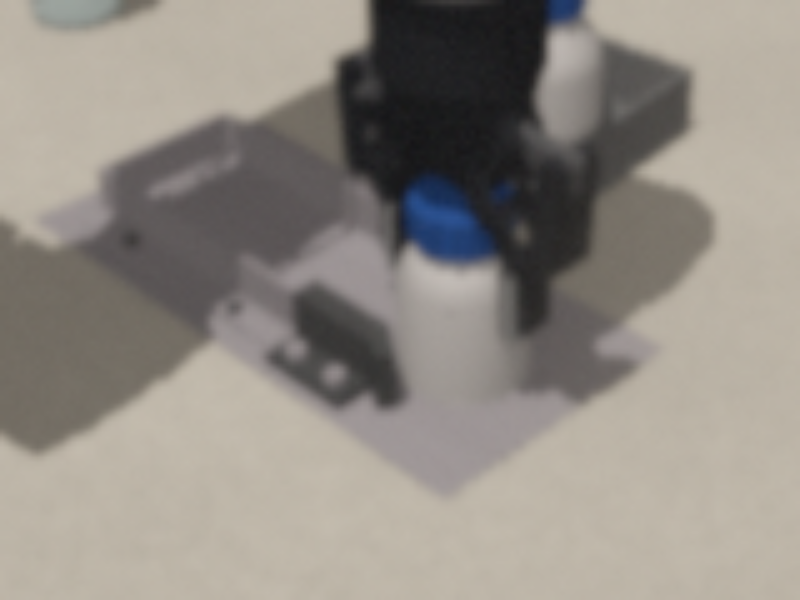

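Upright in the entry at about -17 mm; on gently through the flare.

```bash
python3 -m pendant '[[0,-0.2,0,0,0,0,0.23],[0,-0.2,0,0,0,0,0.23],[0,-0.2,0,0,0,0,0.23],[0,-0.1,0,0,0,0,0.23],[0,-0.1,0,0,0,0,0.23]]'
python3 -c "
from h import *
print(inG(ctrl.get_state()['position']))"
```

```text
time: 21.9
position: [0.47, -0.0002, 0.2007]
eef_rot: [3.125, 0.321, 0.0]
force: [0.2, -0.2, 0.6]
finger_gap: 0.0658
[-6.8  0.4]
```

```bash
python3 -m pendant '[[0,-0.2,0,0,0,0,0.23],[0,-0.2,0,0,0,0,0.23],[0,-0.2,0,0,0,0,0.23],[0,-0.1,0,0,0,0,0.23],[0,-0.1,0,0,0,0,0.23]]'
python3 -c "
from h import *
print(inG(ctrl.get_state()['position']))"
```

```text
time: 22.4
position: [0.4684, 0.0077, 0.2007]
eef_rot: [-3.125, -0.321, 0.0]
force: [0.6, -0.9, 0.8]
finger_gap: 0.0658
[1.3 0.4]
```

```bash
python3 -m pendant '[[0,-0.3,0,0,0,0,0.23],[0,-0.3,0,0,0,0,0.23],[0,-0.3,0,0,0,0,0.23],[0,-0.3,0,0,0,0,0.23],[0,-0.3,0,0,0,0,0.23]]'
python3 - <<'E'
from ov import *
delta((*fromG(120,0),.20),-78.2); print(inG(ctrl.get_state()["position"]))
p=grab_frame("side"); cv2.imwrite("pics/side18.png",cv2.resize(p["frame"][180:300,200:360],None,fx=5,fy=5))
E
```

```text
time: 22.9
position: [0.4652, 0.0225, 0.2006]
eef_rot: [-3.125, -0.321, 0.0]
force: [0.6, -0.9, 0.7]
finger_gap: 0.0657
t 22.9 pos [0.4652 0.0225 0.2006] yaw_y -78.28 zdown [-0.  0. -1.] F [ 0.6 -0.9  0.7] gap 0.0657 delta cm [  0.03 -10.36   0.06] turn z -0.08
[16.4  0.4]
```

View pics/side18.png

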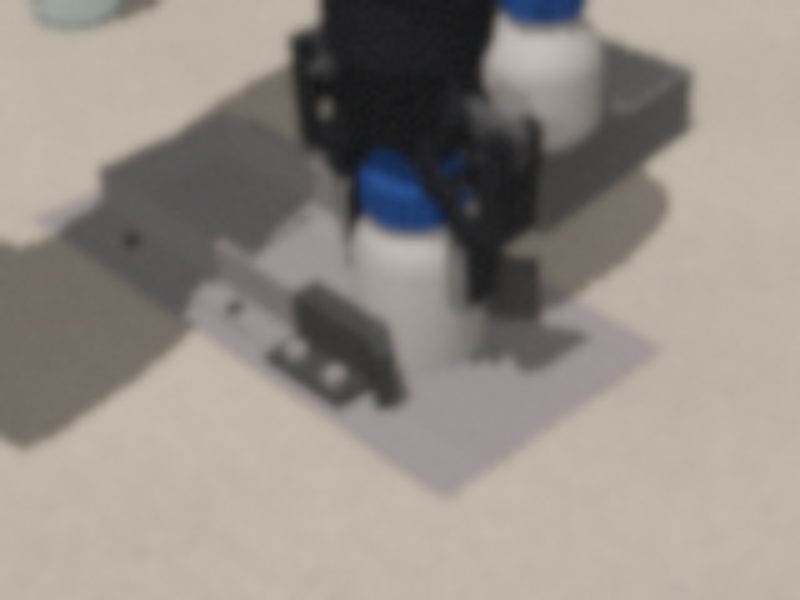

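```bash
python3 -m pendant '[[0,-0.5,0,0,0,0,0.23],[0,-0.7,0,0,0,0,0.23],[0,-0.8,0,0,0,0,0.23],[0,-0.8,0,0,0,0,0.23],[0,-0.8,0,0,0,0,0.23]]'
python3 -m pendant '[[0,-0.8,0,0,0,0,0.23],[0,-0.8,0,0,0,0,0.23],[0,-0.8,0,0,0,0,0.23],[0,-0.8,0,0,0,0,0.23],[0,-0.8,0,0,0,0,0.23]]'
python3 -c "
from h import *
print(inG(ctrl.get_state()['position']))"
```

```text
time: 23.45
position: [0.4578, 0.0582, 0.2007]
eef_rot: [-3.125, -0.321, 0.0]
force: [-0.6, -0.7, -0.2]
finger_gap: 0.0657
time: 23.95
position: [0.4498, 0.0973, 0.2007]
eef_rot: [-3.125, -0.321, 0.0]
force: [0.3, -0.4, -0.8]
finger_gap: 0.0658
[92.8  0.3]
```

```bash
python3 -m pendant '[[0,-0.8,0,0,0,0,0.23],[0,-0.8,0,0,0,0,0.23],[0,-0.8,0,0,0,0,0.23],[0,-0.6,0,0,0,0,0.23],[0,-0.4,0,0,0,0,0.23]]'
python3 - <<'E'
from ov import *
delta((*fromG(130,0),.20),-78.2); print(inG(ctrl.get_state()["position"]))
p=grab_frame("side"); cv2.imwrite("pics/side19.png",cv2.resize(p["frame"][150:270,200:360],None,fx=5,fy=5))
E
```

```text
time: 24.45
position: [0.4429, 0.1305, 0.2007]
eef_rot: [3.125, 0.321, 0.0]
force: [-0.4, -0.0, -0.4]
finger_gap: 0.0656
t 24.45 pos [0.4429 0.1305 0.2007] yaw_y -78.26 zdown [ 0. -0. -1.] F [-0.4 -0.  -0.4] gap 0.0656 delta cm [ 0.02 -0.33  0.07] turn z -0.06
[126.7   0.2]
```

View pics/side19.png

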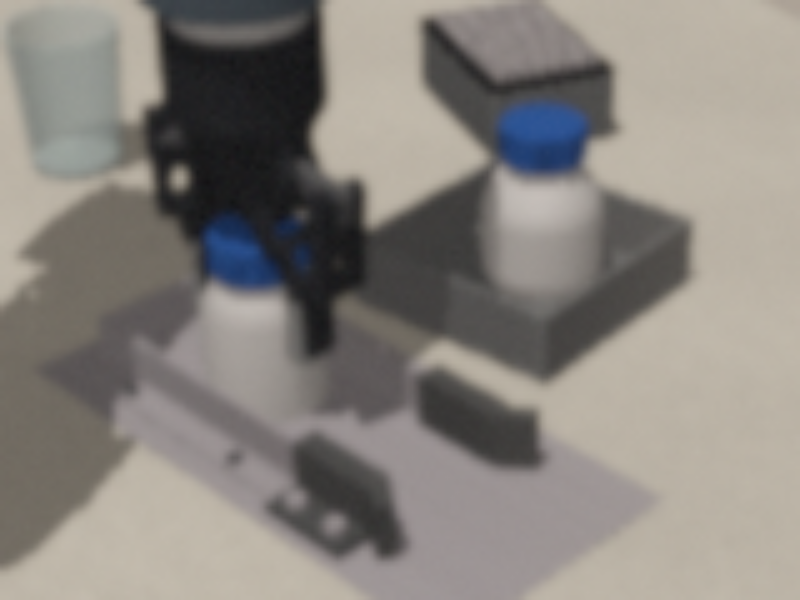

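```bash
python3 -m pendant '[[0,0.2,0,0,0,0,0.08],[0,0,0,0,0,0,0.08],[0,0,0,0,0,0,0.08],[0,0,-1,0,0,0,0.08],[0,0,-2,0,0,0,0.08]]'
python3 -m pendant '[[0,0,-3,0,0,0,0.08],[0,0,-3,0,0,0,0.08],[0,0,-3,0,0,0,0.08],[0,0,-3,0,0,0,0.08],[0,0,0,0,0,0,0.08]]'
python3 -m pendant '[[-2,-4,0,0,0,0,0.08],[-2,-4,0,0,0,0,0.08],[-2,-4,0,0,0,0,0.08],[0,-4,0,0,0,0,0.08],[0,-4,0,0,0,0,0.08]]'
python3 - <<'E'
from ov import *
delta((*fromG(130,0),.20),-78.2)
for n in("side","top"):
    p=grab_frame(n); cv2.imwrite(f"pics/{n}20.png",p["frame"])
    for c,st,m in caps(p): print(n,np.round(c),inG(onplane(p,*c,.085)),np.round(onplane(p,*c,.085),3))
E
```

```text
time: 25.0
position: [0.4429, 0.1275, 0.2304]
eef_rot: [3.124, 0.32, -0.005]
force: [0.1, 0.2, 0.5]
finger_gap: 0.0789
time: 25.5
position: [0.4444, 0.1281, 0.3559]
eef_rot: [-3.122, -0.321, -0.014]
force: [-0.7, -0.2, 0.1]
finger_gap: 0.0783
time: 26.0
position: [0.3429, 0.3126, 0.3514]
eef_rot: [-3.124, -0.322, -0.001]
force: [1.8, -0.2, -0.4]
finger_gap: 0.0786
t 26.0 pos [0.3429 0.3126 0.3514] yaw_y -78.24 zdown [ 0.001  0.001 -1.   ] F [ 1.8 -0.2 -0.4] gap 0.0786 delta cm [ 6.09 19.55 15.13] turn z -0.04
side [308. 177.] [ 106.5 -175.6] [0.619 0.147 0.085]
side [251. 199.] [119.3   4.8] [0.44  0.122 0.085]
top [280. 199.] [ 102.6 -171.2] [0.616 0.142 0.085]
top [286. 278.] [124.7   2.3] [0.441 0.128 0.085]
```

View pics/side20.png

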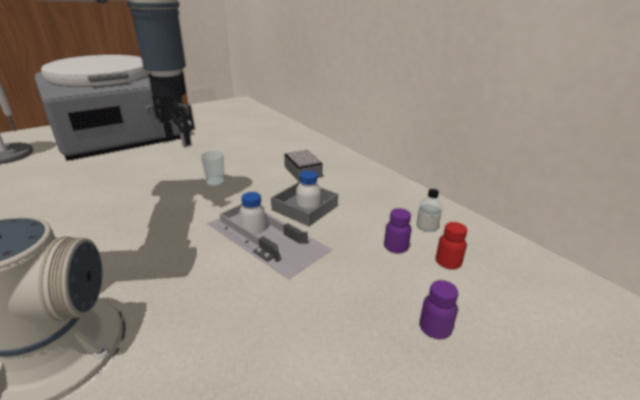

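View pics/top20.png

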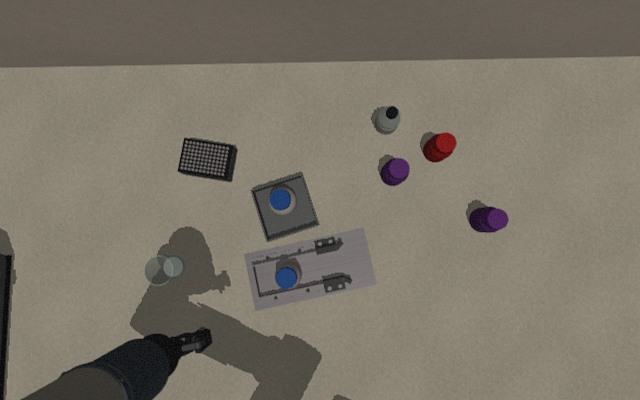

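Both bottles are upright: one in the lane at top px (286,278), the other in the tray at (280,199). The bystanders are unmoved and the gripper is clear. I let the arm settle, then hand in.

```bash
python3 -m pendant '[[0,0,0,0,0,0,0.08],[0,0,0,0,0,0,0.08],[0,0,0,0,0,0,0.08],[0,0,0,0,0,0,0.08],[0,0,0,0,0,0,0.08]]'
python3 -c "
from h import *
print(order.job_done())"
```

```text
time: 26.6
position: [0.3443, 0.311, 0.3508]
eef_rot: [-3.125, -0.319, -0.0]
force: [0.1, -0.6, -0.4]
finger_gap: 0.0785
the job is handed in; nothing more can be done
None
```

Both bottles were tried in the gauge: one is swollen and stands in the discard tray, the other fits and stands in the lane. I handed the job in at 26.6 s.

- **Swollen bottle (picked up nearest the robot):** it stopped in the flare with its axis at about x = -10 mm, pushing back with about 6.7 N and hardly any sideways force. I did not push further. I slid it back out and stood it upright in the grey tray, about 13 mm off its centre.
- **Good bottle (picked up among the purple and red look-alikes):** it slid through the jaws on the bench with under 1.5 N at every reading. It stands upright in the lane with its axis about 120–125 mm past the gauge origin, clear of the jaws.

**Last checks:** the final side and top pictures show both bottles upright, the bystanders and look-alikes where they were, and the gripper well away.
- The grip width agreed with the gauge: 64.5 mm on the swollen bottle and 58.7 mm on the good one.
- The two cameras differed by 3–6 mm on where the bottles stand, which does not affect the result.
- Setting the good bottle down before the gauge briefly read about 23 N vertically and 10 N sideways at the wrist, still well under the limits.

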